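# Ratchet check of a locking forceps

## Task

Check the ratchet of the ring-handled locking forceps mounted in the white test stand: squeeze its two finger rings together until the ratchet catches, then let go and stay off it for about a second to see that it stays locked by itself. Then release the ratchet by pressing the movable ring sideways out of the closing plane (here: down toward the desk), so that the teeth part and the forceps springs fully open, and leave it open. Do not knock over or shift the bottles standing nearby.

Things in the scene. Friction and masses are not known exactly. Their poses are not given: they have to be found in the camera images.
- test_stand: White stand fixed to the desk holding a 210 mm steel ring-handled locking forceps level, 80 mm up. Origin: on the desk below the forceps' pivot. x: from rings to jaw tips, z up. Rings lie on the -x side (to the robot), overhanging the base (x -85 to 45 mm): free space under and beside them. Post under fixed shank: x -57 to -73, y -3 to -26 mm. Fixed ring on -y, movable ring on +y.
- fixed_ring (a point): Centre of the rigid finger ring, at (-150, -14.5, 80) mm in the stand frame. Level ring of 6 mm round steel bar, 25 mm outside, 13 mm inside diameter; its top is 83 mm above the desk.
- moving_ring (a point): Centre of the movable finger ring, like the fixed one. It swings level about the vertical pivot axis (150 mm away): open it lies 45 mm from the fixed ring's centre (70 mm over both rings' outsides), fully closed 29 mm, at stand y +14.5 mm (54 mm over the outsides). Polished, slippery (friction 0.25).
- moving_half (a joint): Closing angle, rad: 0 open (start; a spring opens it, 2 N at the ring, 4 N closed), 0.105 closed stop (ring moved 15.7 mm toward stand -y; takes 6 to 10 N, under 25 N is safe). The ratchet teeth catch once the angle has passed about 0.08; let go, it eases back to about 0.073 and stays locked. Closing to the stop surely catches.
- spring_shank (a joint): Downward flex of the movable shank, rad: 0 level, stop 0.12 (ring 15 mm down); springs back. The teeth part at about 0.03 (ring 4 mm down, 3 N); 6 to 12 mm down (4 to 8 N) is ample, then the spring swings the ring open, at the latest as the finger lifts. Press the movable ring on its outer (stand +y) half, clear of the fixed ring, which does not give.
- strip_bottle: White bottle with a black cap, diameter 50 mm, 133 mm high, standing loose right of the stand; origin at the centre of its underside. Bystander.
- dropper: Small white dropper bottle, diameter 26 mm, 62 mm high, standing loose left of the stand; origin at the centre of its underside. Bystander.

How it is judged:
On the way, in this order (a step that is already met when the one before it is completed fails the run):
1. the ratchet has caught: the forceps stays closed with the robot not touching it (value of joint moving_half above 0.05 rad and contact force between each of the fingers, the arm and test_stand below 0.05 N), for 0.7 s.
2. the movable ring is pressed down so that the teeth part (value of joint spring_shank above 0.015 rad).
3. the forceps has sprung open (value of joint moving_half below 0.015 rad), for 0.2 s.
At the end, for the whole second after the job is handed in: The forceps is fully open (closing angle under 0.015 rad), its shank level (flex under 0.01 rad), at rest, untouched, after it stayed locked by itself and was released by pressing the movable ring down; neither bottle shifted by over 30 mm or tipped by over 0.5 rad (value of joint moving_half below 0.015 rad and value of joint spring_shank below 0.01 rad and velocity of joint moving_half below 0.05 rad/s and contact force between each of the fingers, the arm and test_stand below 0.05 N).
It fails at once if the strip bottle is shifted or knocked over (distance of strip_bottle from where it was at the start of the episode above 0.03 m or angle between strip_bottle's own z axis and vertical above 0.5 rad).
It fails at once if the dropper is shifted or knocked over (distance of dropper from where it was at the start of the episode above 0.03 m or angle between dropper's own z axis and vertical above 0.5 rad).
It also fails if it takes over 40 s, if anything falls off the work surface, if the arm or the gripper's body presses on something with over 40 N, if the wrist force passes 120 N, or if a joint passes its speed limit or range.

## Robot

A 7-joint arm with a two-finger parallel gripper is mounted at the origin on a cart in front of the work surface, level with it; the furniture and walls round the work are solid. World frame = base frame: x ahead of the robot, y to its left, z up, the work surface at z = 0. Lengths are in m, angles in rad, forces in N, time in s.
With the tool pointing down it reaches from about 0.425 to 1.025 m from the base axis. Payload 9.4 kg.
Tool frame: the origin (TCP) lies at the very end of the fingers, on their centre line; the grasp point (between the pads) lies 19 mm behind it; z points along the fingers, y is the direction in which the jaws open and shut (so a half turn about z gives the same grasp; the last joint's range is limited). The gripper opens to 93 mm and grips with 3 to 60 N. Pads are 15 mm wide; open, the fingers measure 128 mm over their backs; the gripper's body (75 mm by 188 mm) begins 65 mm behind the grasp point.
Start: joints at [1.234, 0.599, -0.003, 1.599, 0.002, 0.943, -0.08], TCP at [0.186, -0.701, 0.219] pointing down, gripper open.
Joint ranges: [-2.57, 2.57], [-0.35, 1.97], [-1.29, 1.29], [0.11, 2.56], [-1.05, 4.19], [0.11, 1.86], [-2.63, 2.63]. Speed limits (rad/s): [2.22, 2.22, 3.01, 3.01, 3.14, 3.14, 3.14].

## Interface

Orientations are given as a unit quaternion [w, x, y, z].
In Python, from rig import env gives the robot as it stands. Calls block until the motion is done:
- env.movep(position, orientation): joint-space move of the TCP to a pose.
- env.movel(position, rot=None, max_speed=0.15): straight line of the TCP; rot=None keeps the orientation; max_speed is the mean speed in m/s.
- env.move_j(angles): joint-space move.
- env.grip(opening): finger opening in m; the grip force is fixed at half the most; returns when the fingers have stopped.
- env.sleep(seconds).
- env.ik(position, orientation): joint angles nearest the present ones, or None.
- env.sense(): the state.
- env.grab_frame(name): name is "side" or "top" or "wrist"; returns a dict with "frame" (400x640x3 uint8, blue, green, red), "fx", "fy", "cx", "cy" (pixels), "R" (3x3) and "t" (3): a world point X has camera coordinates R X + t. Camera axes: x right, y down, z forward; pixel columns grow to the right and rows downward; lengths in m; the calibration is good to about 2 mm. The wrist camera is an equidistant fisheye: a pixel r from the principal point sees the ray r / f radians off the axis. A picture is of the moment at which its call begins. There is no depth.
A pose or a line that the arm cannot do raises env.Unreachable and nothing moves.
- env.job_done(): hands the job in, once; it reports no verdict.
The state is a dict: "clock": time; "q": joint angles; "dq": joint speeds; "joint_torque": joint torques, N m; "tool_pos": TCP position; "tcp_rot": TCP orientation; "ft_force": force on the tool from outside, world axes, zero at the start; "torque": the same for the moment, N m; "opening": finger opening in m.
Only numpy, scipy, OpenCV 4.12 (cv2) and the standard library are available. Lean on these libraries where they do the work, as an engineer would, in place of code of your own. Each camera call takes 0.05 s, during which the arm holds its last target.

## Working session

There is one attempt and no reset: what is moved stays moved. The work goes in short steps, each a Python script; the robot and the scene stay as the last script left them, time stands still between calls to the robot, and variables do not carry over. Pictures are saved under pics/ and viewed, and the job is handed in when it is done.

```bash
mkdir -p pics; python3 - <<'E'
from rig import env
import cv2,pickle
for n in("side","top","wrist"):
    f=env.grab_frame(n); cv2.imwrite(f"pics/{n}0.png",f["frame"]); pickle.dump(f,open(f"pics/{n}0.pkl","wb"))
    print(n,f["fx"],f["fy"],f["cx"],f["cy"],f["R"],f["t"])
print(env.sense())
E
```

```text
side 377.1077657854559 377.1077657854559 318.6713968667993 202.52553408814882 [[-0.79299141 -0.60920549 -0.00577036]
 [-0.5316952   0.69665966 -0.481628  ]
 [ 0.2974304  -0.37885879 -0.87635676]] [0.38507789 0.38829975 0.74531211]
top 478.7501403338111 478.7501403338111 320.83901498957124 204.92556556715462 [[-0.01751359 -0.99973098 -0.01520691]
 [-0.99727532  0.0185566  -0.07139745]
 [ 0.07166043  0.01391505 -0.99733202]] [-0.05269201  0.56278442  1.29210974]
wrist 309.70691628693146 309.70691628693146 315.22391183723283 200.4289044674124 [[ 0.2568478  -0.96644902 -0.00234278]
 [-0.93001921 -0.24782391  0.27138086]
 [-0.26285637 -0.06752475 -0.96246919]] [-0.72422756 -0.03272796  0.39130085]
{'clock': 0.15, 'q': array([ 1.23431693,  0.59994924, -0.00256892,  1.59995189,  0.00181165,
        0.94290615, -0.07980985]), 'dq': array([ 0.00091182, -0.00082692, -0.00101418, -0.00248938, -0.00059842,
        0.00030277, -0.00163407]), 'joint_torque': array([ 3.10839496e-03, -7.65589643e+01,  1.49930857e+00, -2.52567226e+01,
       -5.22762991e-02,  1.48791354e-02,  1.09991006e-04]), 'tool_pos': array([ 0.18613561, -0.70030917,  0.21795023]), 'tcp_rot': array([-5.91377464e-04,  9.91571053e-01,  1.29562648e-01, -1.33249510e-04]), 'ft_force': array([ 0.1081866 , -0.66307178, -0.42595733]), 'torque': array([-0.05747459,  0.00234157,  0.0854125 ]), 'opening': 0.09242962894360107}
```

View pics/side0.png

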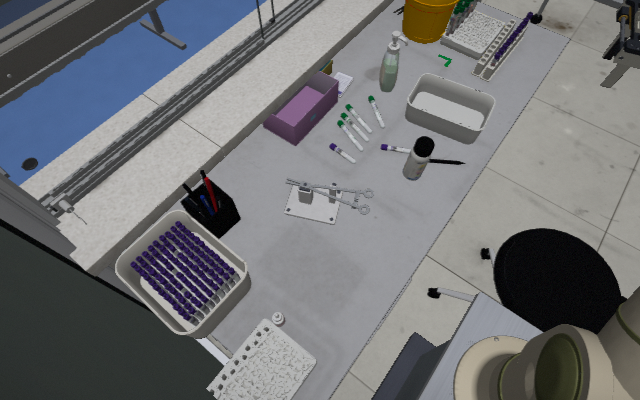

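View pics/top0.png

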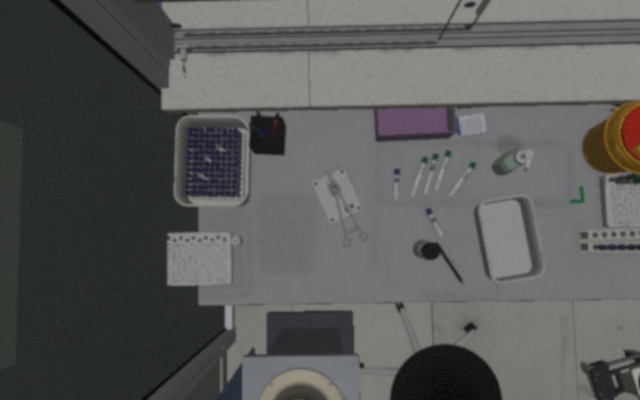

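The top view shows the stand at about (338,195), with rings near (347,242) and (363,237). The strip bottle is near (427,250) and the dropper near (237,240). I'll zoom in next.

```bash
python3 - <<'E'
import cv2,numpy as np
t=cv2.imread("pics/top0.png")[160:255,300:400]; s=cv2.imread("pics/side0.png")[165:235,270:390]
t=cv2.resize(t,None,fx=6,fy=6,interpolation=cv2.INTER_CUBIC); cv2.imwrite("pics/topz.png",cv2.convertScaleAbs(t,alpha=1.5,beta=-60))
cv2.imwrite("pics/sidez.png",cv2.resize(s,None,fx=6,fy=6,interpolation=cv2.INTER_CUBIC))
E
```

```text
(no output)
```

View pics/topz.png

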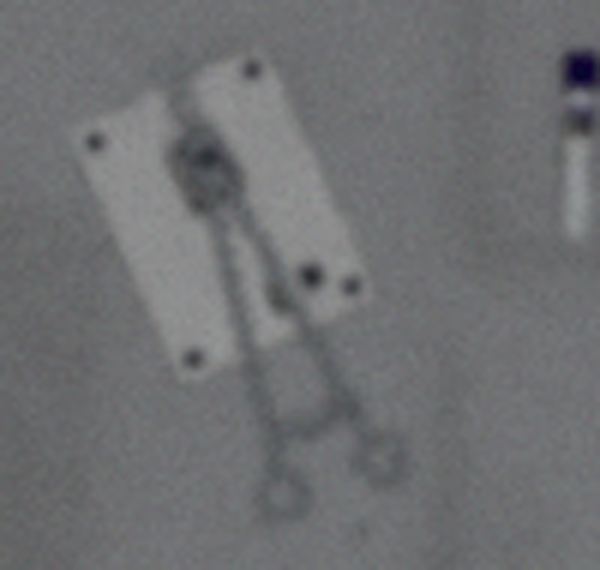

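View pics/sidez.png

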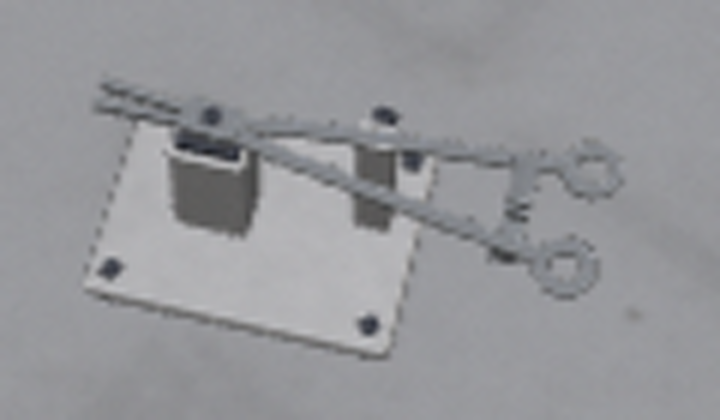

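In the top zoom the movable ring is at about (283,494) and the fixed ring at (382,459). In the side zoom they are at about (566,267) and (594,168). I'll cast these rays onto z = 0.080 and triangulate them as well.

```bash
cat > h.py <<'E'
import numpy as np,pickle,cv2
def ray(f,u,v,fish=False):
    x=(u-f["cx"])/f["fx"]; y=(v-f["cy"])/f["fy"]
    if fish:
        r=np.hypot(x,y); d=np.array([np.sin(r)*x/r,np.sin(r)*y/r,np.cos(r)])
    else: d=np.array([x,y,1.])
    R=np.array(f["R"]);t=np.array(f["t"]); d=R.T@d
    return -R.T@t, d/np.linalg.norm(d)
def plane(f,u,v,z,fish=False):
    c,d=ray(f,u,v,fish); return c+d*(z-c[2])/d[2]
def tri(rs):
    A=sum(np.eye(3)-np.outer(d,d) for c,d in rs); b=sum((np.eye(3)-np.outer(d,d))@c for c,d in rs)
    return np.linalg.solve(A,b)
def load(n): return pickle.load(open(f"pics/{n}.pkl","rb"))
def proj(f,X,fish=False):
    p=np.array(f["R"])@X+np.array(f["t"])
    if fish:
        r=np.hypot(p[0],p[1]); a=np.arctan2(r,p[2])/r
        return f["cx"]+f["fx"]*a*p[0],f["cy"]+f["fy"]*a*p[1]
    return f["cx"]+f["fx"]*p[0]/p[2],f["cy"]+f["fy"]*p[1]/p[2]
E
python3 - <<'E'
from h import *
np.set_printoptions(precision=4,suppress=True)
T=load("top0");S=load("side0")
z=lambda p,o:((p[0]+.5)/6-.5+o[0],(p[1]+.5)/6-.5+o[1])
P={}
for n,a,b in(("mov",(283,494),(566,267)),("fix",(382,459),(594,168)),("piv",(207,158),(212,116))):
    a=z(a,(300,160));b=z(b,(270,165))
    h=.08 if n!="piv" else .085
    P[n]=plane(T,*a,h); print(n,P[n],plane(S,*b,h),tri([ray(T,*a),ray(S,*b)]))
print(np.linalg.norm(P["mov"]-P["fix"]),np.linalg.norm(P["mov"]-P["piv"]),np.linalg.norm(P["fix"]-P["piv"]))
print("bottle",plane(T,428,251,.133),"dropper",plane(T,236,240,.05))
E
```

```text
mov [ 0.4598 -0.1293  0.08  ] [ 0.4564 -0.1323  0.08  ] [ 0.4579 -0.1302  0.0822]
fix [ 0.4742 -0.1725  0.08  ] [ 0.4723 -0.175   0.08  ] [ 0.4729 -0.1729  0.0827]
piv [ 0.6061 -0.0992  0.085 ] [ 0.6034 -0.101   0.085 ] [ 0.6048 -0.1001  0.0851]
0.0454840486492182 0.14943566616867726 0.15098548711999782
bottle [ 0.4342 -0.3279  0.133 ] dropper [0.4699 0.1649 0.05  ]
```

Top view on z = 0.08 matches the given geometry: ring spacing is 45.5 mm (45 given), and the arms are 149 and 151 mm (150 given). The stand yaw comes out near 23.5°. Next I'll move above the rings and check with the wrist camera.

```bash
cat >> h.py <<'E'
def frame(mov,fix,piv):
    # yaw from fixed arm (-150,-14.5) and moving arm (open, ~(-147,+30.4)) bearings, averaged
    def b(p): d=p[:2]-piv[:2]; return np.arctan2(d[1],d[0])
    y1=b(fix)-np.arctan2(-14.5,-150); y2=b(mov)-np.arctan2(30.1,-147.7)
    w=lambda a:(a+np.pi)%(2*np.pi)-np.pi
    return w(y1),w(y2)
def st(org,yaw,x,y,z):
    c,s=np.cos(yaw),np.sin(yaw); return np.array([org[0]+c*x-s*y,org[1]+s*x+c*y,z])
def quat(yaw): return [0,np.cos(yaw/2),np.sin(yaw/2),0]
E
python3 - <<'E'
from h import *
from rig import env
np.set_printoptions(precision=4,suppress=True)
m,f,p=[np.array(a) for a in([.4598,-.1293],[.4742,-.1725],[.6061,-.0992])]
print(np.degrees(frame(m,f,p)))
yaw=np.mean(frame(m,f,p)); print(yaw)
mid=(m+f)/2
s=env.sense()
env.movel([.186,-.70,.29],max_speed=.2)
env.movep([mid[0],mid[1],.25],quat(yaw))
s=env.sense(); print(s["clock"],s["tool_pos"],s["tcp_rot"],s["ft_force"])
fr=env.grab_frame("wrist"); cv2.imwrite("pics/w1.png",fr["frame"]); pickle.dump(fr,open("pics/w1.pkl","wb"))
print([proj(fr,np.append(a,.08),True) for a in (m,f,p)])
E
```

```text
[23.5405 23.1446]
0.4074043667969107
2.8667 [ 0.467  -0.1518  0.25  ] [0.0001 0.9795 0.2015 0.    ] [0.0812 0.9636 0.453 ]
[(np.float64(294.06297681685874), np.float64(181.1623863032912)), (np.float64(334.8725873940072), np.float64(184.52218002142197)), (np.float64(321.40951493289583), np.float64(48.35137912881609))]
```

View pics/w1.png

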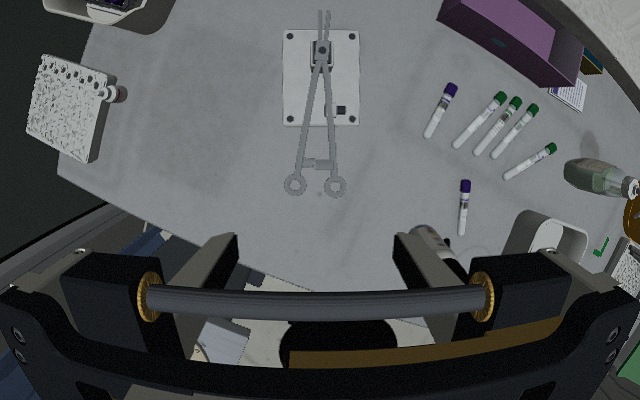

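The wrist view shows the rings at about (295,185) and (336,186), within a few pixels of the prediction. I'll refine these by masking the ring holes and the pivot.

```bash
python3 - <<'E'
from h import *
np.set_printoptions(precision=4,suppress=True)
fr=load("w1"); g=cv2.cvtColor(fr["frame"],cv2.COLOR_BGR2GRAY)
k=10;o=(275,165);c=cv2.resize(g[165:205,275:355],None,fx=k,fy=k,interpolation=cv2.INTER_CUBIC)
c=cv2.GaussianBlur(c,(0,0),4)
m=(c<130).astype(np.uint8)*255
cs,h=cv2.findContours(m,cv2.RETR_CCOMP,cv2.CHAIN_APPROX_NONE)
for q,hh in zip(cs,h[0]):
    if cv2.contourArea(q)>1000:
        (x,y),r=cv2.minEnclosingCircle(q); M=cv2.moments(q); x,y=M["m10"]/M["m00"],M["m01"]/M["m00"]
        u,v=(x+.5)/k-.5+o[0],(y+.5)/k-.5+o[1]
        print(hh[3],cv2.contourArea(q),r/k,(u,v),plane(fr,u,v,.08,True))
print("pivot",plane(fr,322,49,.085,True))
cv2.imwrite("pics/w1z.png",np.vstack([cv2.cvtColor(c,cv2.COLOR_GRAY2BGR)[:290],cv2.cvtColor(m,cv2.COLOR_GRAY2BGR)[:290]]))
E
```

```text
-1 2286.0 3.000259590148926 (319.0197579469233, 193.70322251385244) [ 0.4575 -0.1605  0.08  ]
-1 134311.5 36.55617065429688 (320.3689635039938, 183.42552145572046) [ 0.4689 -0.1572  0.08  ]
9 1602.5 3.378772735595703 (348.72941757670304, 191.06427977119085) [ 0.4735 -0.1899  0.08  ]
9 6606.5 5.273501205444336 (334.75967481520723, 186.38861348671762) [ 0.4722 -0.1733  0.08  ]
9 6752.5 5.271943283081055 (294.71035542391706, 184.6668011847464) [ 0.4564 -0.1315  0.08  ]
pivot [ 0.6046 -0.1004  0.085 ]
```

View pics/w1z.png

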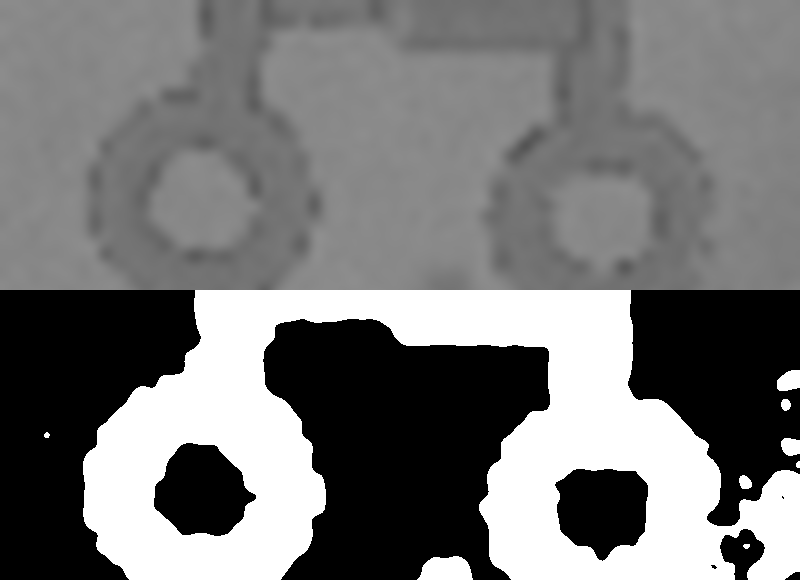

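All three views agree within about 2 mm. The fixed ring is at (.473,-.1736), the movable ring at (.4575,-.131), the stand origin at (.6048,-.1003), and yaw is 0.410. I'll descend around the rings, then close in steps while watching the wrist force.

```bash
cat >> h.py <<'E'
ORG=np.array([.6048,-.1004]); YAW=.410
def P(x,y,z): return st(ORG,YAW,x/1000,y/1000,z/1000)
YS=np.array([-np.sin(YAW),np.cos(YAW),0]); XS=np.array([np.cos(YAW),np.sin(YAW),0])
E
python3 - <<'E'
from h import *
from rig import env
np.set_printoptions(precision=3,suppress=True)
def rep(l):
    s=env.sense(); d=s["tool_pos"]-np.append(ORG,0); f=s["ft_force"]
    print(l,round(s["clock"],2),"stand xyz mm",d@XS*1e3,d@YS*1e3,d[2]*1e3,"op",s["opening"]*1e3,"F x y z",f@XS,f@YS,f[2])
env.movel(P(-149,8,120),rot=quat(YAW),max_speed=.15); rep("above")
env.movel(P(-149,8,62),max_speed=.1); rep("down")
env.movel(P(-149,0,62),max_speed=.05); rep("shift")
for o in(.08,.07,.064):
    env.grip(o); rep(o)
fr=env.grab_frame("wrist"); cv2.imwrite("pics/w2.png",fr["frame"])
f=env.grab_frame("side"); cv2.imwrite("pics/s2.png",cv2.resize(f["frame"][130:260,260:450],None,fx=4,fy=4,interpolation=cv2.INTER_CUBIC))
E
```

```text
above 3.93 stand xyz mm -148.71992489390175 7.7486701549490675 120.49156657195935 op 92.93332878732313 F x y z 0.0456790063021718 -0.08478681461680716 -0.30977081532807654
down 4.67 stand xyz mm -148.76596635115044 7.867302586356824 62.40256512416978 op 93.09571176750984 F x y z -0.10798293938675427 0.31535005062765664 -0.5778062024658555
shift 4.97 stand xyz mm -148.88273262498018 -0.744690666491004 62.41777554121124 op 92.99472835787635 F x y z -0.39801194753281055 0.2702196755347067 0.6229388934364062
0.08 5.45 stand xyz mm -149.40059571359674 0.7816585836105083 61.816164935049024 op 80.06795183023871 F x y z -0.7266118183289729 4.488897527510533 -0.9664455975286471
0.07 5.88 stand xyz mm -150.07933109396757 3.245141706284684 61.13623996192675 op 70.30242436552147 F x y z 1.1915295606482306 12.442062554137431 -5.007826032752461
0.064 6.26 stand xyz mm -150.3327331435411 4.960419088440555 60.71800930836441 op 64.46557844126875 F x y z 1.0718477299911646 18.20521456910115 -9.335574126781603
```

View pics/w2.png

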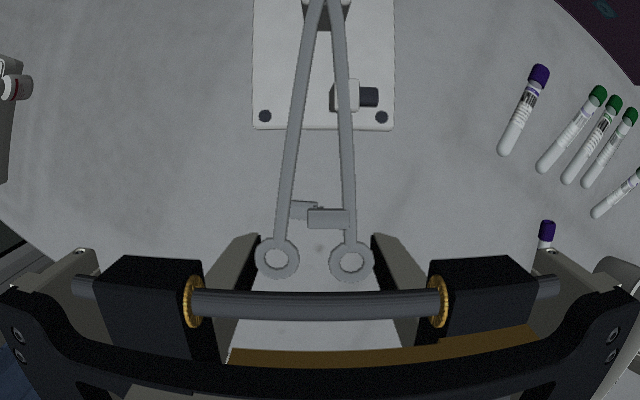

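View pics/s2.png

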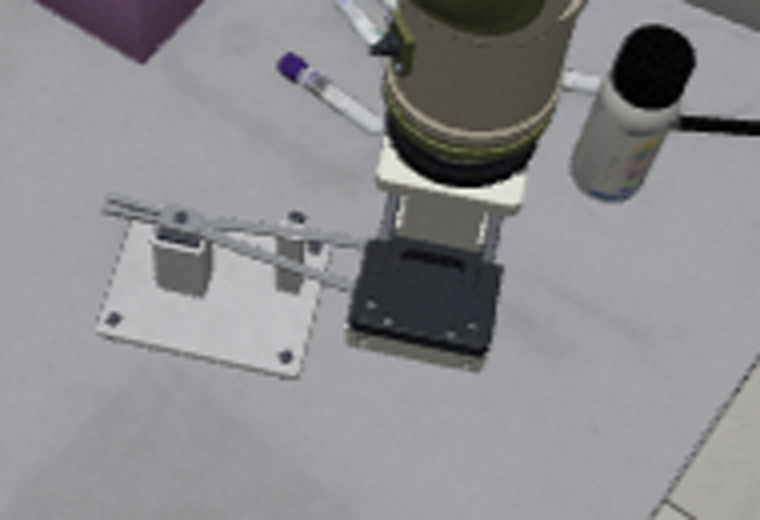

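The side view shows nothing else touching the gripper. The ring has only moved about 4–5 mm, yet the wrist reads 18 N with −9 N in z. I'll let it settle and re-measure before closing further.

```bash
cat >> h.py <<'E'
def rep(env,l):
    s=env.sense(); d=s["tool_pos"]-np.append(ORG,0); f=s["ft_force"]; t=s["torque"]
    r=lambda *a:[round(float(x),2) for x in a]
    print(l,round(s["clock"],2),"xyz",r(d@XS*1e3,d@YS*1e3,d[2]*1e3),"op",r(s["opening"]*1e3),"F",r(f@XS,f@YS,f[2]),"T",r(t@XS,t@YS,t[2]))
E
python3 - <<'E'
from h import *
from rig import env
env.sleep(.3); rep(env,"wait")
fr=env.grab_frame("wrist"); pickle.dump(fr,open("pics/w3.pkl","wb"))
for u,v in((277,257),(351,260)):
    p=plane(fr,u,v,.08,True)-np.append(ORG,0); print(p@XS*1e3,p@YS*1e3)
cv2.imwrite("pics/w3z.png",cv2.resize(fr["frame"][190:340,200:400],None,fx=4,fy=4,interpolation=cv2.INTER_CUBIC))
E
```

```text
wait 6.66 xyz [-150.34, 4.98, 60.71] op [64.5] F [1.32, 18.62, -8.02] T [3.72, -0.26, -0.02]
-148.12080665667378 24.93979470057604
-149.59293145899073 -14.18284990730212
```

View pics/w3z.png

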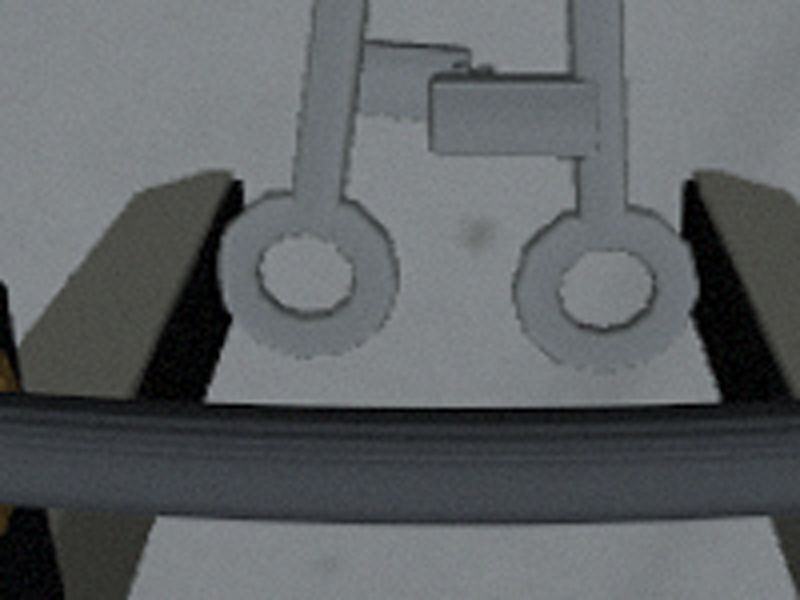

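The movable ring has come in 5.5 mm, to y about 24.9. The wrist force reads 18 N sideways plus a vertical component, which is more than the stated spring. I'll back off and check how force relates to ring position.

```bash
python3 - <<'E'
from h import *
from rig import env
env.grip(.076); rep(env,"76")
env.sleep(.2);rep(env,"76")
env.grip(.093); env.sleep(.2); rep(env,"93")
E
```

```text
76 7.17 xyz [-149.32, -0.01, 61.97] op [75.85] F [-2.61, 4.18, -0.92] T [0.77, 0.36, 0.11]
76 7.37 xyz [-149.17, -0.01, 62.0] op [76.13] F [-2.35, 3.97, -1.07] T [0.77, 0.52, 0.06]
93 8.09 xyz [-149.0, -0.08, 62.0] op [92.97] F [0.75, 0.78, 0.68] T [-0.03, -0.02, -0.04]
```

Backed off, the force is 4 N at 4.7 mm travel, which matches the spring. The earlier 18 N was probably friction or arm wind-up. Now I'll close by driving the outer finger inward in small steps, with only that finger touching so the wrist reads the true force.

```bash
python3 - <<'E'
from h import *
from rig import env
env.grip(.086); rep(env,"86")
y0=0
for y in (-2,-4,-6,-8):
    env.movel(P(-149,y,62),max_speed=.02); env.sleep(.1); rep(env,y)
    s=env.sense()
    if s["ft_force"]@YS>16: print("stop");break
E
```

```text
86 8.48 xyz [-148.99, 0.02, 62.01] op [86.18] F [0.33, 0.62, -0.29] T [-0.07, -0.04, 0.01]
-2 8.83 xyz [-149.29, -1.65, 61.88] op [85.96] F [-0.27, 2.83, -0.32] T [0.5, 0.17, 0.02]
-4 9.18 xyz [-149.56, -2.92, 61.73] op [85.93] F [-0.1, 4.83, -1.14] T [1.18, 0.15, 0.08]
-6 9.53 xyz [-149.88, -4.15, 61.49] op [85.91] F [-0.39, 7.76, -2.9] T [1.52, 0.1, 0.09]
-8 9.88 xyz [-150.23, -5.54, 61.37] op [86.22] F [-1.51, 9.85, -3.51] T [1.98, 0.19, 0.08]
```

```bash
python3 - <<'E'
from h import *
from rig import env
for i in range(3): env.sleep(.3); rep(env,i)
E
```

```text
0 10.18 xyz [-150.22, -5.56, 61.37] op [86.19] F [-1.07, 9.07, -2.2] T [1.93, 0.18, 0.01]
1 10.48 xyz [-150.24, -5.54, 61.35] op [86.05] F [-1.43, 9.82, -2.65] T [1.93, 0.19, 0.08]
2 10.78 xyz [-150.18, -5.56, 61.37] op [86.28] F [-1.03, 9.55, -2.53] T [1.99, 0.21, 0.1]
```

```bash
python3 - <<'E'
from h import *
from rig import env
fr=env.grab_frame("wrist"); pickle.dump(fr,open("pics/w4.pkl","wb"))
s=env.sense(); print(s["tcp_rot"],quat(YAW),s["q"])
c=cv2.resize(fr["frame"][150:350,150:450],None,fx=2.6,fy=2.6,interpolation=cv2.INTER_CUBIC)
cv2.imwrite("pics/w4z.png",c)
f=env.grab_frame("side"); cv2.imwrite("pics/s4.png",cv2.resize(f["frame"][165:240,290:400],None,fx=7,fy=7,interpolation=cv2.INTER_CUBIC))
E
```

```text
[-0.00135859  0.97889066  0.20437184 -0.0018415 ] [0, np.float64(0.9790609845195051), np.float64(0.20356715990477797), 0] [ 0.32985816  0.5910566  -0.14872104  2.23228417  0.24884632  0.33751163
 -1.18876793]
```

View pics/w4z.png

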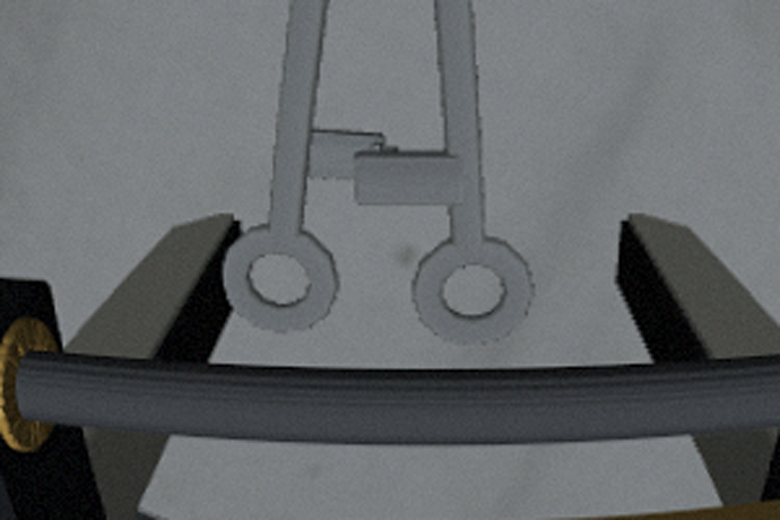

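View pics/s4.png

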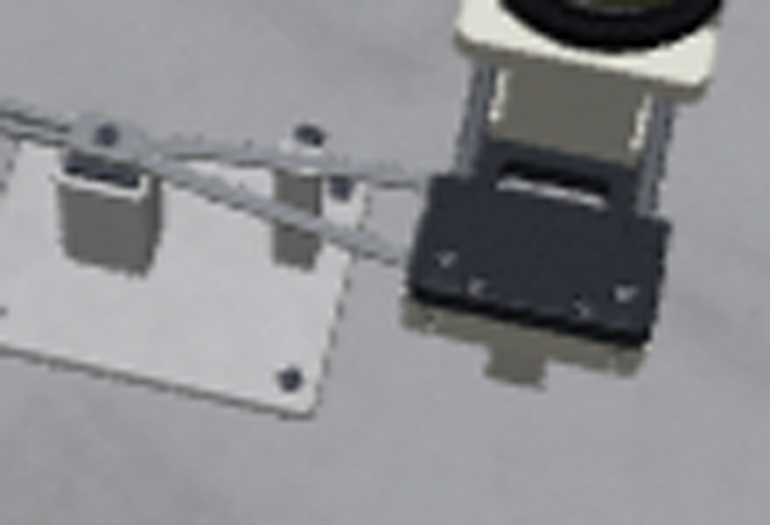

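The rings are level and nothing else is in contact. The ring stalls at about 5 mm travel, just where the ratchet plates begin to overlap. The tool is also pushing the ring up (Fz −2.5 on the tool), which may hold the shank against riding over. I'll lower the tool slightly to cancel that, then push on.

```bash
python3 - <<'E'
from h import *
from rig import env
for y,z in ((-8,60),(-8,58),(-10,57),(-12,57)):
    env.movel(P(-148,y,z),max_speed=.02); env.sleep(.1); rep(env,(y,z))
    if env.sense()["ft_force"]@YS>17: print("stop");break
E
```

```text
(-8, 60) 11.24 xyz [-149.17, -6.47, 59.53] op [86.09] F [-1.15, 6.45, -2.26] T [1.3, 0.37, 0.09]
(-8, 58) 11.59 xyz [-148.79, -7.19, 57.78] op [86.2] F [-1.15, 5.72, -1.56] T [1.14, 0.39, 0.1]
(-10, 57) 11.95 xyz [-148.34, -9.87, 56.97] op [85.89] F [-1.37, 3.76, 0.18] T [0.82, 0.43, 0.08]
(-12, 57) 12.3 xyz [-147.66, -12.13, 57.16] op [86.08] F [-1.84, 3.11, 1.59] T [0.84, 0.17, -0.05]
```

Relieving the upward push freed it, and the force is now about 3 N at roughly 11.7 mm. I'll continue to the stop.

```bash
python3 - <<'E'
from h import *
from rig import env
for y in (-14,-15.5,-17,-18.5,-20):
    env.movel(P(-148,y,57.5),max_speed=.02); env.sleep(.1); rep(env,y)
    if env.sense()["ft_force"]@YS>11: print("stop");break
fr=env.grab_frame("wrist"); pickle.dump(fr,open("pics/w5.pkl","wb"))
cv2.imwrite("pics/w5z.png",cv2.resize(fr["frame"][150:350,150:450],None,fx=2.6,fy=2.6,interpolation=cv2.INTER_CUBIC))
E
```

```text
-14 12.65 xyz [-147.97, -14.0, 57.51] op [85.75] F [-1.47, 3.08, 1.23] T [0.85, 0.2, 0.01]
-15.5 13.0 xyz [-148.12, -15.42, 57.45] op [85.95] F [-1.79, 4.26, 1.34] T [0.94, 0.35, 0.04]
-17 13.35 xyz [-148.16, -16.51, 57.4] op [86.25] F [-0.98, 5.61, 1.28] T [1.24, 0.31, 0.0]
-18.5 13.7 xyz [-148.23, -16.85, 57.24] op [86.18] F [-0.34, 9.29, 0.83] T [2.09, 0.18, -0.0]
-20 14.05 xyz [-148.26, -17.17, 57.08] op [86.24] F [-0.07, 13.73, 1.52] T [2.91, 0.01, -0.05]
stop
```

View pics/w5z.png

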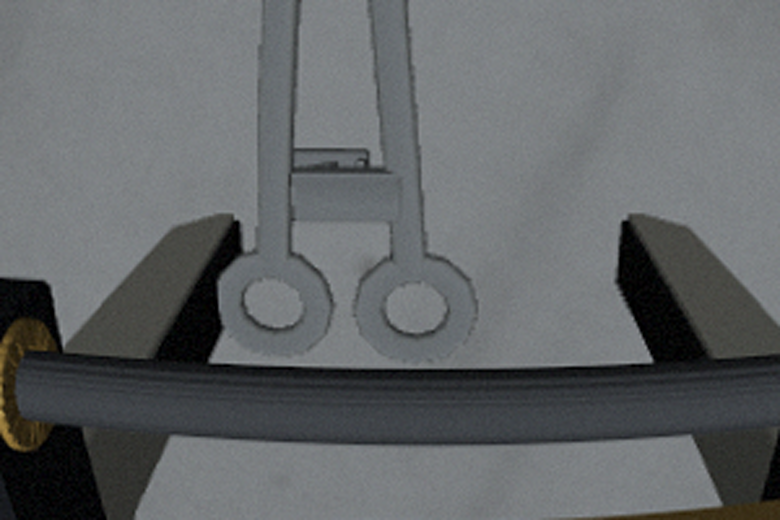

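The ring is now at the stop, with a sharp force rise to 13.7 N. I'll let go and wait.

```bash
python3 - <<'E'
from h import *
from rig import env
env.movel(P(-148,-2,57.5),max_speed=.05); rep(env,"off"); env.sleep(1.3); rep(env,"waited")
fr=env.grab_frame("wrist"); pickle.dump(fr,open("pics/w6.pkl","wb"))
cv2.imwrite("pics/w6z.png",cv2.resize(fr["frame"][150:350,150:450],None,fx=2.6,fy=2.6,interpolation=cv2.INTER_CUBIC))
E
```

```text
off 14.61 xyz [-147.57, -2.54, 57.67] op [86.09] F [-0.03, 0.85, 0.61] T [0.02, 0.01, -0.02]
waited 15.91 xyz [-147.98, -1.99, 57.49] op [85.79] F [0.46, 0.54, -0.95] T [-0.02, -0.02, 0.03]
```

View pics/w6z.png

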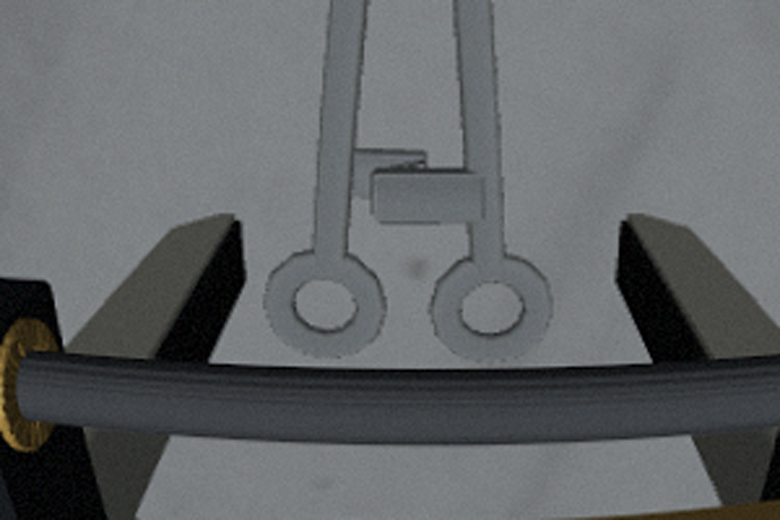

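The forceps stays locked with both pads clear. Ring spacing is about 34 mm, against 33.8 expected for 0.073 rad. I'll lift, close the fingers and press on the outer half of the movable ring.

```bash
python3 - <<'E'
from h import *
from rig import env
env.movel(P(-148,-2,115),max_speed=.12); env.grip(0.0); rep(env,"closed")
env.movel(P(-149,31,105),max_speed=.12); env.sleep(.1); rep(env,"over")
env.movel(P(-149,31,86),max_speed=.05); rep(env,86)
for z in (82,80,78,76,74,72,70):
    env.movel(P(-149,31,z),max_speed=.03); env.sleep(.1); rep(env,z)
    s=env.sense()
    if s["tool_pos"][2]<.0745 or s["ft_force"][2]>12: break
env.sleep(.4); rep(env,"held")
fr=env.grab_frame("wrist"); pickle.dump(fr,open("pics/w7.pkl","wb"))
cv2.imwrite("pics/w7z.png",cv2.resize(fr["frame"][150:350,150:450],None,fx=2.6,fy=2.6,interpolation=cv2.INTER_CUBIC))
E
```

```text
closed 17.96 xyz [-148.01, -2.0, 115.0] op [0.49] F [0.13, 0.0, -0.11] T [-0.03, -0.01, -0.08]
over 18.49 xyz [-148.69, 30.2, 105.21] op [0.68] F [0.43, 0.0, 0.14] T [-0.08, -0.09, 0.03]
86 19.02 xyz [-149.16, 31.16, 85.62] op [0.77] F [0.1, -0.12, 0.49] T [-0.02, 0.01, 0.02]
82 19.41 xyz [-149.02, 31.01, 82.05] op [0.54] F [-0.2, 0.63, -1.17] T [-0.0, 0.0, -0.03]
80 19.76 xyz [-149.0, 31.02, 80.03] op [0.46] F [0.16, 0.41, 1.76] T [0.1, -0.07, -0.02]
78 20.11 xyz [-149.17, 30.85, 77.99] op [0.71] F [-0.81, -0.15, 2.84] T [0.12, 0.15, -0.04]
76 20.46 xyz [-149.11, 30.9, 75.97] op [0.77] F [-1.56, 0.22, 4.11] T [-0.1, 0.25, 0.01]
74 20.81 xyz [-149.03, 30.96, 74.03] op [0.49] F [-1.54, -0.49, 4.34] T [-0.11, 0.32, -0.04]
held 21.21 xyz [-149.0, 30.96, 74.03] op [0.71] F [-1.66, -0.56, 4.82] T [-0.2, 0.32, -0.0]
```

View pics/w7z.png

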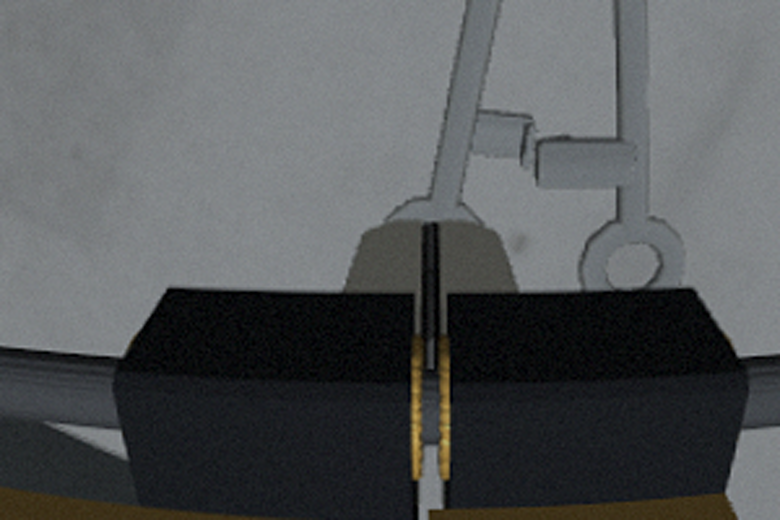

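With the ring held down at 4.8 N, the ratchet plates have parted and the ring has swung out. Now I'll lift off and check.

```bash
python3 - <<'E'
from h import *
from rig import env
env.movel(P(-149,31,110),max_speed=.05)
env.movel(P(-149,8,250),max_speed=.15); env.sleep(.3); rep(env,"up")
fr=env.grab_frame("wrist"); pickle.dump(fr,open("pics/w8.pkl","wb")); cv2.imwrite("pics/w8.png",fr["frame"])
g=cv2.cvtColor(fr["frame"],cv2.COLOR_BGR2GRAY);k=10
x0,y0=260,160
c=cv2.GaussianBlur(cv2.resize(g[y0:y0+45,x0:x0+110],None,fx=k,fy=k,interpolation=cv2.INTER_CUBIC),(0,0),4)
cs,h=cv2.findContours((c<130).astype(np.uint8),cv2.RETR_CCOMP,cv2.CHAIN_APPROX_NONE)
for q,hh in zip(cs,h[0]):
    if hh[3]>=0 and cv2.contourArea(q)>4000:
        M=cv2.moments(q); u,v=M["m10"]/M["m00"]/k+x0-.45,M["m01"]/M["m00"]/k+y0-.45
        p=plane(fr,u,v,.08,True)-np.append(ORG,0); print((u,v),p@XS*1e3,p@YS*1e3)
f=env.grab_frame("top"); cv2.imwrite("pics/t8.png",f["frame"])
E
```

```text
up 23.52 xyz [-149.07, 8.18, 249.54] op [0.58] F [0.29, -0.15, -0.03] T [0.01, -0.01, -0.0]
(335.0761165130277, 184.46025171528393) -150.62313550908178 -13.673341364783406
(295.4177437753647, 182.46034989579906) -148.36781602449338 30.385088021557856
```

View pics/w8.png

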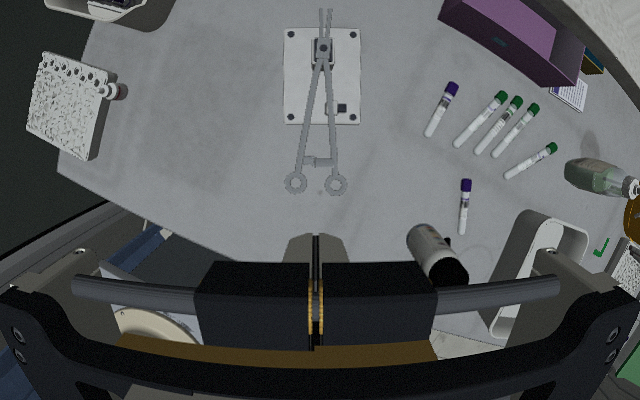

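View pics/t8.png

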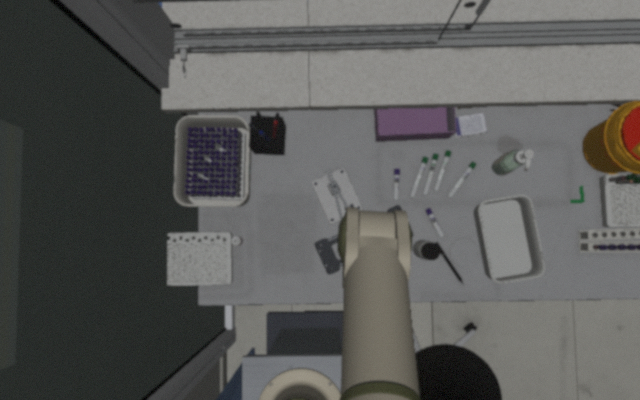

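The forceps is open: rings at (295,182) and (335,184) in the wrist view give a movable ring y of 30.4 mm and a spacing of 44.1 mm, the same within error as at the start. In the top view both bottles are in their starting places, at (428,250) and (236,240). I'm handing in.

```bash
python3 - <<'E'
from rig import env
print(env.job_done(), env.sense()["clock"])
E
```

```text
the job is handed in; nothing more can be done
the job is handed in; nothing more can be done
```

The ratchet check is done and the job is handed in. The forceps caught and held by itself, and it sprang open when I pressed the movable ring down. I was given no verdict, so this rests on my own measurements.

- **Closing:** My first attempt, squeezing with the gripper, stalled after about 5 mm of ring travel, with 18 N at the wrist (under the 25 N limit). I backed off and pushed only the movable ring with one finger against the rigid stand. That stalled too, until I lowered the tool a few millimetres to stop it pushing the ring upward. The ring then ran to its stop, peaking at about 14 N. So the rings were closed by pushing one against the rigid other, not by pinching both.
- **Locked by itself:** I moved off and waited 1.3 s with both fingers clear. The forceps stayed closed at about 34 mm ring spacing (33.8 mm expected when locked).
- **Release:** I pressed the outer half of the movable ring about 9 mm down (4.8 N). The teeth parted and the ring swung out.
- **Last checks:** After lifting off, the wrist force was near zero. Ring spacing was 44.1 mm from the wrist view (45 mm nominal), with the movable ring at y = 30.4 mm, which is open within the measuring error. I did not measure the shank's flex separately. By eye in the top view, both bottles stand where they started. My last time reading was 23.5 s, before the final pictures.

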